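# Lock a stop screw: brace the lower nut with a spanner, tighten the jam nut

## Task

Lock the stop screw without losing its setting: slide the open-ended spanner flat onto the lower brass nut, handle beside the yellow post, and let go of it so that the post can hold it. Then push the red knob of the jam nut's lever clockwise (seen from above) until the jam nut is tight, about 16 newtons of push on the knob for a moment (12 is too slack, over 21 strips it), and take the arm away, leaving the lever where it ends and the spanner on the nut. The brass nut must not turn more than about 25 degrees, and the other things on the bench stay where they are.

Things in the scene. Friction and masses are not known exactly. Their poses are not given: they have to be found in the camera images.
- stop_block: Fixed blue steel plate, 245 x 90 mm, 12 mm thick, with a vertical 24 mm stud whose top is 64 mm above the bench. Origin on the bench on the stud's axis. The plate reaches 195 mm to -x, 50 mm to +x and 45 mm to either side of the stud. The spanner goes on along its x axis, handle on the -x side (towards the robot).
- reaction_post: Fixed yellow upright post on the plate, 12 mm in diameter, 28 mm tall. Origin at the centre of its foot, 165 mm on the block's -x side and 21 mm on its +y side of the stud. The handle lies on the post's -y side, 8 mm clear when parallel to the block's x axis; clockwise torque swings it against the post.
- lower_nut: Brass hexagon nut on the stud, 36 mm across flats, 20 mm high, standing on the plate. Origin on its axis at its underside, 12 mm above the bench. Corners on its x axis, flats to its +y and -y; it starts within 4 degrees of the block's x axis. Unless held, the jam nut drags it round (it turns at 0.12 N m). With the spanner's play it ends 10 to 20 degrees clockwise.
- knob_top (a point): Centre of the top of the red knob, 83 mm above the bench: an upright cylinder, 18 mm in diameter, 44 mm tall, at the end of the jam nut's lever, its axis 110 mm from the stud's axis. It starts roughly on the block's +y side and swings clockwise seen from above, towards +x. Let go, it stays or springs back a few mm.
- jam_top (a point): Centre of the top of the steel jam nut (36 mm across flats), on the stud's axis, 46 mm above the bench; a 9 mm lever bar runs from it to the knob, 36 to 50 mm above the bench. The knob first swings nut and spanner to the post (10 to 35 mm, 1 to 2 N), then moves 50 to 85 mm against a drag of 4 to 7 N; then the nut bites, at an angle that cannot be seen, and the push rises by 0.5 to 0.8 N per mm.
- spanner: Loose dark steel open-ended spanner, 0.38 kg, flat on the bench. Origin on the underside at the jaw's centre: on the stud's axis on the plate when home. The mouth opens to +x, 38 mm wide, flared tips ending 24 mm past the origin; throat wall 21.4 mm behind it. Head 12 mm thick, 60 mm wide; handle 14 mm wide and high, running to -x to 200 mm from the origin. z is up.
- spanner_grip (a point): A good place to grip the spanner's handle from above, across it: on the handle's middle line, 80 mm behind the jaw centre, 7 mm above the underside, near the centre of mass. It keeps the fingers clear of the post.
- oil_bottle: Bystander: yellow oil bottle, 52 mm in diameter, 130 mm tall. Origin at the centre of its underside. Leave alone.
- screwdriver: Bystander: blue-handled screwdriver lying on the bench along its x. Leave alone.
- spare_collar: Bystander: dark steel ring, 38 mm in diameter, 16 mm high, lying flat. Origin at the centre of its underside. Leave alone.

How it is judged:
On the way, in this order (a step that is already met when the one before it is completed fails the run):
1. the spanner sits flat on the lower nut, jaw centre within 5 mm of the stud's axis, and is let go (horizontal distance between spanner and lower_nut below 0.005 m and z of spanner in the frame of lower_nut between -0.004 and 0.004 m and angle between spanner's own z axis and vertical below 0.1 rad and contact force between the fingers and spanner below 0.3 N), for 0.3 s.
2. the jam nut is tightened by the knob, nothing but the post holding the spanner: the spanner bears on the post with more than 7.8 N (about 12 N of push on the knob) (all of step 1 and contact force between spanner and reaction_post above 7.8 N and contact force between the arm and spanner below 0.3 N), for 0.3 s.
At the end, for the whole second after the job is handed in: The spanner lies flat on the lower nut, at rest and let go (jaw centre within 5 mm of the stud's axis, height within 4 mm, tilt below 0.1 rad); the lever is left turned, its knob more than 45 mm from where it started; the lower nut is within 0.48 rad of the block's x axis (horizontal distance between spanner and lower_nut below 0.005 m and z of spanner in the frame of lower_nut between -0.004 and 0.004 m and angle between spanner's own z axis and vertical below 0.1 rad and distance of knob_top from where it was at the start of the episode above 0.045 m and linear speed of spanner below 0.02 m/s and angle between the x axis of lower_nut and the x axis of stop_block, either way round below 0.48 rad); the robot touches nothing.
It fails at once if the jam nut is overtightened: the spanner bears on the post with more than 15.0 N (about 23 N of push on the knob) (contact force between spanner and reaction_post above 15 N).
It fails at once if the setting is lost: the lower nut turns more than 0.48 rad from the block's x axis (angle between the x axis of lower_nut and the x axis of stop_block, either way round above 0.48 rad).
It fails at once if the oil bottle, screwdriver or spare collar is moved by more than 30 mm (distance of any of oil_bottle, screwdriver, spare_collar from where it was at the start of the episode above 0.03 m).
It also fails if it takes over 67 s, if anything falls off the work surface, if the arm or the gripper's body presses on something with over 40 N, if the wrist force passes 120 N, or if a joint passes its speed limit or range.

## Robot

A 6-joint arm with a two-finger parallel gripper is mounted at the origin on the work surface. World frame = base frame: x ahead of the robot, y to its left, z up, the work surface at z = 0. Lengths are in m, angles in rad, forces in N, time in s.
With the tool pointing down it reaches from about 0.375 to 0.9 m from the base axis. Payload 3.1 kg.
Tool frame: the origin (TCP) lies between the finger pads; the fingertips stand 8 mm ahead of it and the grasp point (between the pads) lies 11 mm behind it; z points along the fingers, y is the line along which they close (so a half turn about z gives the same grasp; the last joint's range is limited). The gripper opens to 85 mm and grips with 20 to 120 N. Pads are 22 mm wide; open, the fingers measure 114 mm over their backs; the gripper's body (76 mm by 85 mm) begins 54 mm behind the grasp point. The pads swing forward as they close: fully open they stand 13 mm farther back than shut.
Start: joints at [-1.359, 0.527, 1.433, -0, 1.181, -0.178], TCP at [0.238, -0.578, 0.239] pointing down, gripper open.
Joint ranges: [-3.08, 3.08], [-0.75, 2.2], [0.22, 2.44], [-1.43, 4.57], [0, 2.65], [-2.85, 2.85]. Speed limits (rad/s): [2.79, 2.79, 3.14, 3.14, 3.14, 3.14].

## Interface

Orientations are given as a unit quaternion [x, y, z, w].
In Python, from station import readout, cams, sign_off gives the robot as it stands.
- The arm moves only by the tool send_rows, never from a script. Its argument "commands" is text: rows parted by semicolons, each of 5 numbers parted by spaces: the finger opening in mm, from 0 to 85.4, then the shift along the tool's x, y, z each as a share of 0.02 m, from -1 to 1, then the turn about the tool's z as a share of 4 degrees, from -1 to 1. In form: grip dx dy dz spin; .... A call has 1 to 20 rows; each row shifts and turns the commanded pose from where the row before left it, along the tool's axes as they then stand; what a row does not reach is not made up. A row lasts 1/12 s, in which the tool goes at most 41.7 mm and 7.16 degrees, less where a joint would pass 70% of its speed; a pose out of reach is approached as far as the arm can. A call with a number of a shift or a turn outside -1 to 1 is refused whole. A call with a gripper value outside its range is refused whole. The fingers move at their own pace and stop on an object; "grip_force" is the grip in N (left out, the last holds). Time passes only in rows, so rows that do not move let the fingers close. It gives the time, the measured TCP pose, the force, the opening and the grip force at its end, in the units of the state.
- readout.sense(): the state, without advancing time (a new reading comes with each control period).
- cams.snapshot(name): name is "scene" or "top"; returns a dict with "pixels" (480x640x3 uint8, red, green, blue), "intrinsics" (3x3 intrinsics, pixels), "eye" and "rotation" of the camera in the world. Camera axes: x right, y down, z forward; pixel columns grow to the right and rows downward; lengths in m; the calibration is good to about 2 mm. A picture is of the moment at which its call begins. There is no depth.
- sign_off(): hands the job in; it is judged then, once.
The state is a dict: "t": time; "q": joint angles; "qd": joint speeds; "tau": joint torques, N m; "tcp_pos": TCP position; "tool_rot": TCP orientation; "force": force on the tool from outside, world axes, zero at the start; "ft_torque": the same for the moment, N m; "finger_gap": opening from 0.0 (shut) to 1.0 (fully open); "gripper_force": force on a finger pad.
Only numpy, scipy, OpenCV 4.12 (cv2) and the standard library are available. Lean on these libraries where they do the work, as an engineer would, in place of code of your own. Each camera call takes 0.05 s, during which the arm holds its last target. There are 200 camera calls.

## Working session

There is one attempt and no reset: what is moved stays moved. The work goes in short steps, Python scripts to look and compute and a tool call to move; the robot and the scene stay as the last step left them, time stands still between calls to the robot, and variables do not carry over. Pictures are saved under pics/ and viewed, at most 10 in all, crops included, and the job is handed in when it is done.

Besides the shell and the picture viewer there is one more tool, called in YAML: its name, and indented under it one key for each argument. send_rows: Moves the arm, as the interface text tells. Its arguments: {"type":"object","properties":{"commands":{"type":"string"},"grip_force":{"type":"number"}},"required":["commands"]}

```bash
mkdir -p pics
cat > h.py <<'E'
import numpy as np, cv2
from station import readout, cams, sign_off
def snap(n,f=None):
    s=cams.snapshot(n)
    if f: cv2.imwrite('pics/'+f,cv2.cvtColor(s['pixels'],cv2.COLOR_RGB2BGR))
    return s
def ray(s,uv,z):
    K=np.array(s['intrinsics']);R=np.array(s['rotation']);e=np.array(s['eye'])
    d=R@np.linalg.solve(K,[uv[0],uv[1],1.]); return e+d*(z-e[2])/d[2]
def proj(s,p):
    K=np.array(s['intrinsics']);R=np.array(s['rotation']);e=np.array(s['eye'])
    c=K@(R.T@(np.array(p)-e)); return c[:2]/c[2]
E
python3 - <<'E'
from h import *
for n in('top','scene'):
    s=snap(n,n+'0.png'); print(n,s['eye'],np.round(s['rotation'],3).tolist(),s['intrinsics'])
print(readout.sense())
E
```

```text
top [ 0.3750905  -0.04183121  1.80113838] [0.707, -0.705, 0.042, -0.041] [[614.7923881    0.         323.09763283]
 [  0.         614.7923881  234.02185369]
 [  0.           0.           1.        ]]
scene [0.90218977 0.5268845  1.17264296] [0.232, 0.933, -0.264, -0.072] [[603.25896187   0.         323.1659236 ]
 [  0.         603.25896187 236.2254618 ]
 [  0.           0.           1.        ]]
{'t': 0.1, 'q': array([-1.35950503e+00,  5.28359862e-01,  1.43376616e+00, -1.80797406e-05,
        1.18142132e+00, -1.78511087e-01]), 'qd': array([ 9.70254949e-04, -2.27385340e-03, -4.25384160e-03,  9.12440273e-04,
        6.12756958e-05,  9.79565735e-04]), 'tau': array([ 3.57599847e-04, -4.43301809e+01, -1.78586286e+01, -1.47235469e-04,
        3.85815161e-03, -1.55286932e-05]), 'tcp_pos': array([ 0.2373857 , -0.57748309,  0.23844221]), 'tool_rot': array([ 9.81065676e-01,  1.93672881e-01, -2.43767817e-05, -9.77075966e-04]), 'force': array([-0.38905064, -0.06369321,  0.46299277]), 'ft_torque': array([-0.00115242,  0.01353954, -0.03142414]), 'gripper_force': 0.0, 'finger_gap': 0.9965543177579247}
```

View pics/top0.png

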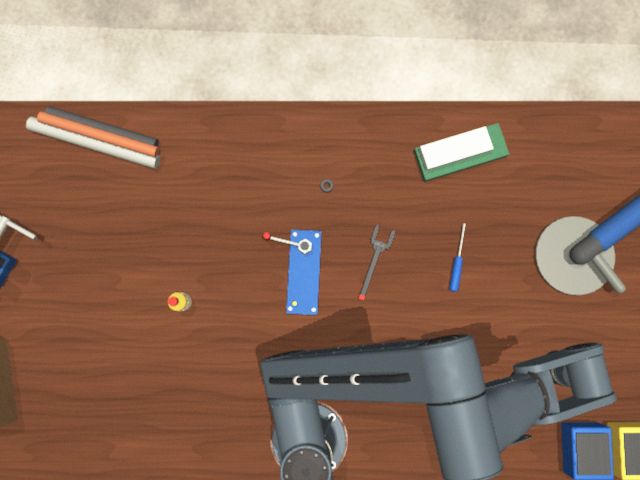

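View pics/scene0.png

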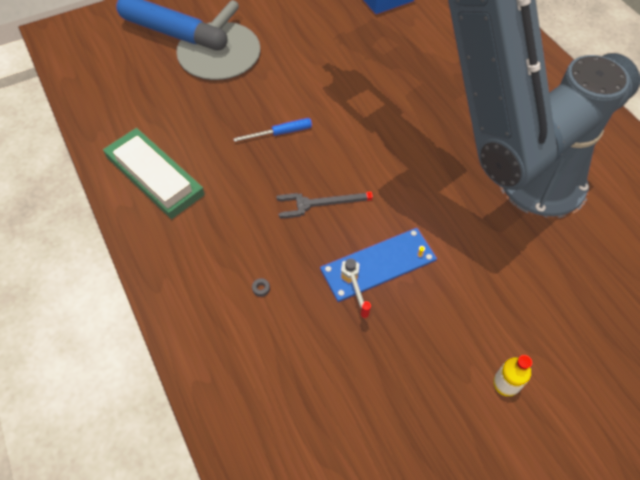

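The top view shows the plate at cols 287-321, rows 230-314, with the stud near (305,246), the knob at (267,236), and the spanner's jaw at (382,240) with its red handle end at (362,297). The scene view shows the same, with the knob at (366,309) and the spanner from (280,205) to (369,196).

```bash
cat >> h.py <<'E'
ROI={'top':(225,150,200,180),'scene':(255,170,200,160)}
def masks(s,n):
    x,y,w,h=ROI[n]; im=s['pixels'][y:y+h,x:x+w]; hsv=cv2.cvtColor(im,cv2.COLOR_RGB2HSV)
    H,S,V=[hsv[...,i].astype(int) for i in range(3)]
    m={'blue':(H>100)&(H<125)&(S>120)&(V>90),'red':((H<6)|(H>174))&(S>190)&(V>130),
       'yellow':(H>20)&(H<35)&(S>120)&(V>120),'dark':(S<90)&(V<125)}
    out={}
    for k,v in m.items():
        nc,l,st,c=cv2.connectedComponentsWithStats(v.astype(np.uint8))
        out[k]=[(st[i,4],c[i]+[x,y],np.argwhere(l==i)[:,::-1]+[x,y]) for i in range(1,nc) if st[i,4]>4]
    return out
def w(s,pts,z): return np.array([ray(s,p,z)[:2] for p in pts])
E
python3 - <<'E'
from h import *
for n in('top','scene'):
    s=snap(n); m=masks(s,n); print('==',n)
    b=np.concatenate([c[2] for c in m['blue']]); W=w(s,b,.012)
    (c,sz,a)=cv2.minAreaRect((W*1000).astype(np.float32)); print('plate',c,sz,a)
    for c in m['red']: print('red',c[0],c[1].round(1),[ray(s,c[1],z)[:2].round(4).tolist() for z in(.083,.061,.007)])
    for c in m['yellow']: print('yel',c[0],c[1].round(1),[ray(s,c[1],z)[:2].round(4).tolist() for z in(.04,.026)])
    for c in m['dark']: 
        if c[0]<12: continue
        W=w(s,c[2],.012); vx,vy,x0,y0=cv2.fitLine((W*1000).astype(np.float32),cv2.DIST_HUBER,0,.01,.01).ravel()
        print('dark',c[0],c[1].round(1),W.mean(0).round(4),'ang',np.degrees(np.arctan2(vy,vx)).round(2),'bb',W.min(0).round(3),W.max(0).round(3))
    x,y,ww,h=ROI[n]; cv2.imwrite(f'pics/{n}_crop.png',cv2.resize(cv2.cvtColor(s['pixels'][y:y+h,x:x+ww],cv2.COLOR_RGB2BGR),(ww*3,h*3),interpolation=cv2.INTER_CUBIC))
E
```

```text
== topTraceback (most recent call last):
  File "<stdin>", line 4, in <module>
  File "h.py", line 24, in w
    def w(s,pts,z): return np.array([ray(s,p,z)[:2] for p in pts])
                                     ~~~^^^^^^^
  File "h.py", line 9, in ray
    d=R@np.linalg.solve(K,[uv[0],uv[1],1.]); return e+d*(z-e[2])/d[2]
      ~^~~~~~~~~~~~~~~~~~~~~~~~~~~~~~~~~~~~
ValueError: matmul: Input operand 1 has a mismatch in its core dimension 0, with gufunc signature (n?,k),(k,m?)->(n?,m?) (size 3 is different from 4)
```

```bash
sed -i "s/R=np.array(s\['rotation'\])/R=Rotation.from_quat(s['rotation']).as_matrix()/; 1a from scipy.spatial.transform import Rotation" h.py
cat > meas.py <<'E'
from h import *
for n in('top','scene'):
    s=snap(n); m=masks(s,n); print('==',n)
    b=np.concatenate([c[2] for c in m['blue']]); W=w(s,b,.012)
    (c,sz,a)=cv2.minAreaRect((W*1000).astype(np.float32)); print('plate',c,sz,a)
    for c in m['red']: print('red',c[0],c[1].round(1),[ray(s,c[1],z)[:2].round(4).tolist() for z in(.083,.061,.007)])
    for c in m['yellow']: print('yel',c[0],c[1].round(1),[ray(s,c[1],z)[:2].round(4).tolist() for z in(.04,.026)])
    for c in m['dark']: 
        if c[0]<12: continue
        W=w(s,c[2],.012); vx,vy,x0,y0=cv2.fitLine((W*1000).astype(np.float32),cv2.DIST_HUBER,0,.01,.01).ravel()
        print('dark',c[0],c[1].round(1),W.mean(0).round(4),'ang',np.degrees(np.arctan2(vy,vx)).round(2),'bb',W.min(0).round(3),W.max(0).round(3))
    x,y,ww,h=ROI[n]; cv2.imwrite(f'pics/{n}_crop.png',cv2.resize(cv2.cvtColor(s['pixels'][y:y+h,x:x+ww],cv2.COLOR_RGB2BGR),(ww*3,h*3),interpolation=cv2.INTER_CUBIC))
E
python3 meas.py
```

```text
== top
plate (475.8331298828125, 13.907234191894531) (88.38191223144531, 242.23751831054688) 87.28074645996094
yel 9 [294. 303.] [[0.3846, 0.0398], [0.3846, 0.0404]]
dark 30 [421.5 157.9] [ 0.8141 -0.3351] ang 16.66 bb [ 0.787 -0.342] [ 0.838 -0.325]
dark 94 [326.  185.2] [ 0.7312 -0.0512] ang -2.98 bb [ 0.714 -0.069] [ 0.75  -0.033]
dark 125 [370.9 254.8] [ 0.525  -0.1825] ang -13.22 bb [ 0.414 -0.204] [ 0.616 -0.15 ]
dark 27 [390.3 236.4] [ 0.5789 -0.2397] ang -25.65 bb [ 0.557 -0.251] [ 0.598 -0.227]
dark 25 [382.9 248.9] [ 0.5422 -0.2175] ang -60.96 bb [ 0.53  -0.235] [ 0.551 -0.206]
== scene
plate (476.26025390625, 17.721691131591797) (90.1070327758789, 243.003662109375) 87.19344329833984
red 39 [369.4 195. ] [[0.4311, -0.1092], [0.4216, -0.122], [0.3982, -0.1535]]
red 107 [365.7 309. ] [[0.5779, 0.1266], [0.5714, 0.1185], [0.5553, 0.0987]]
yel 23 [421.2 249.6] [[0.3861, 0.0445], [0.3797, 0.0385]]
dark 864 [314.8 202.2] [ 0.5241 -0.1922] ang -19.09 bb [ 0.41  -0.251] [ 0.616 -0.145]
dark 114 [398.8 276. ] [0.4526 0.0662] ang -2.8 bb [0.358 0.061] [0.546 0.072]
dark 87 [350.2 265.2] [ 0.5338 -0.0066] ang 59.21 bb [ 0.522 -0.02 ] [0.545 0.007]
dark 85 [334.7 288.3] [0.5913 0.027 ] ang -86.02 bb [ 0.559 -0.037] [0.603 0.067]
dark 190 [261.4 287. ] [ 0.7291 -0.0486] ang 68.97 bb [ 0.712 -0.07 ] [ 0.747 -0.029]
```

View pics/top_crop.png

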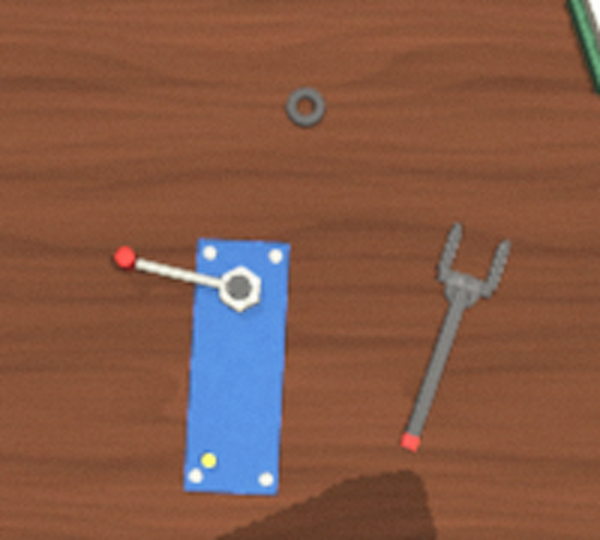

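The crop shows the stud at about (304.7,245.7), the post at (294,303), and the spanner tips at (377.3,226) and (394,231), with its red end at (362,297).

Run:
```python
from h import *
S={n:snap(n) for n in('top','scene')}
# two-view triangulation of named points
def tri(a,b):
    A=[];B=[]
    for n,uv in(('top',a),('scene',b)):
        s=S[n];e=np.array(s['eye']);d=ray(s,uv,0)-e;d/=np.linalg.norm(d);P=np.eye(3)-np.outer(d,d);A.append(P);B.append(P@e)
    return np.linalg.lstsq(np.vstack(A),np.hstack(B),rcond=None)[0].round(4)
for n,st in(('top',(304.7,245.7)),('scene',(350.2,265.2))): print(n,'stud',ray(S[n],st,.064)[:2].round(4))
print('stud tri',tri((304.7,245.7),(350.2,265.2)))
r=225+124.5/3,150+257.5/3
print('knob top',ray(S['top'],r,.083)[:2].round(4),'scene mid',ray(S['scene'],(365.7,309),.063)[:2].round(4))
for n,box in(('top',(355,220,400,302)),('scene',(272,185,378,222))):
    s=S[n]; x0,y0,x1,y1=box; im=s['pixels'][y0:y1,x0:x1]; hsv=cv2.cvtColor(im,cv2.COLOR_RGB2HSV).astype(int)
    H,Sa,V=hsv[...,0],hsv[...,1],hsv[...,2]
    red=((H<6)|(H>174))&(Sa>190)&(V>120); m=((Sa<110)&(V<150))|red
    l=cv2.connectedComponentsWithStats(m.astype(np.uint8)); k=1+np.argmax(l[2][1:,4]); pts=np.argwhere(m)[:,::-1]+[x0,y0]
    W=w(s,pts,.012); a=np.radians(-19.1)
    for _ in range(5):
        u=np.array([np.cos(a),np.sin(a)]);v=np.array([-u[1],u[0]]); p=W@u; hi=p.max()
        sel=(p<hi-.075); f=np.polyfit(p[sel],(W@v)[sel],1); a+=np.arctan(f[0])
    p=W@u;q=W@v; o=(p.max()-.024+p.min()+.2)/2; lat=np.median(q[p<p.max()-.075])
    hq=q[p>p.max()-.04]
    print(n,len(pts),'yaw',np.degrees(a).round(2),'span',(p.max()-p.min()).round(4),'origin',(u*o+v*lat).round(4),'grip',(u*(o-.08)+v*lat).round(4),'head lat',(hq.min()/2+hq.max()/2-lat).round(4))
```

```text
top stud [0.5461 0.0095]
scene stud [0.5503 0.0174]
stud tri [0.5467 0.0105 0.0504]
knob top [0.5719 0.1165] scene mid [0.5719 0.1193]
top 551 yaw -19.59 span 0.209 origin [ 0.5922 -0.2205] grip [ 0.5168 -0.1937] head lat -0.0003
scene 1001 yaw -19.21 span 0.226 origin [ 0.5848 -0.2136] grip [ 0.5092 -0.1873] head lat -0.0003
```

send_rows:
  commands: "85 0 0 0 0.946;85 0 0 0 0.946;85 0 0 0 0.946;85 0 0 0 0.946;85 0 0 0 0.946;85 0 0 0 0.946;85 0 0 0 0.946;85 0 0 0 0.946;85 0 0 0 0.946;85 0 0 0 0.946;85 0 0 0 0.946;85 0.28 -1 0.3 0;85 0.28 -1 0.3 0;85 0.28 -1 0.3 0;85 0.28 -1 0.3 0;85 0.28 -1 0.3 0;85 0.28 -1 0.3 0;85 0.28 -1 0.3 0;85 0.28 -1 0.3 0;85 0.28 -1 0.3 0"
  grip_force: 60

```text
t: 2.02
tcp_pos: [0.3451, -0.4241, 0.1852]
tool_rot: [0.986, -0.168, 0.0, 0.0]
force: [-0.2, -0.7, 0.3]
finger_gap: 0.995
gripper_force: 0.0
```

send_rows:
  commands: "85 0.28 -1 0.3 0;85 0.28 -1 0.3 0;85 0.28 -1 0.3 0;85 0.28 -1 0.3 0;85 0.28 -1 0.3 0;85 0.28 -1 0.3 0;85 0.28 -1 0.3 0;85 0.28 -1 0.3 0;85 0.28 -1 0.3 0;85 0.28 -1 0.3 0;85 0.28 -1 0.3 0;85 0.28 -1 0.3 0;85 0.28 -0.9 0.3 0;85 0 0 0 0"

```text
t: 3.18
tcp_pos: [0.4995, -0.2026, 0.1064]
tool_rot: [0.986, -0.166, -0.0, -0.001]
force: [-0.1, -0.5, -0.2]
finger_gap: 0.996
gripper_force: 0.0
```

send_rows:
  commands: "85 0 0 0 0;85 0 0 0 0;85 0 0 0 0"

```text
t: 3.43
tcp_pos: [0.4984, -0.2063, 0.1077]
tool_rot: [0.986, -0.168, 0.0, 0.0]
force: [-0.6, 0.1, -0.6]
finger_gap: 0.997
gripper_force: 0.0
```

Run:
```python
from h import *
s=snap('scene'); cv2.imwrite('pics/g1.png',cv2.resize(cv2.cvtColor(s['pixels'][120:300,220:420],cv2.COLOR_RGB2BGR),(800,600)[:0] or (666,600)))
print(readout.sense()['tcp_pos'])
```

```text
[ 0.49830846 -0.20638692  0.10767509]
```

View pics/g1.png

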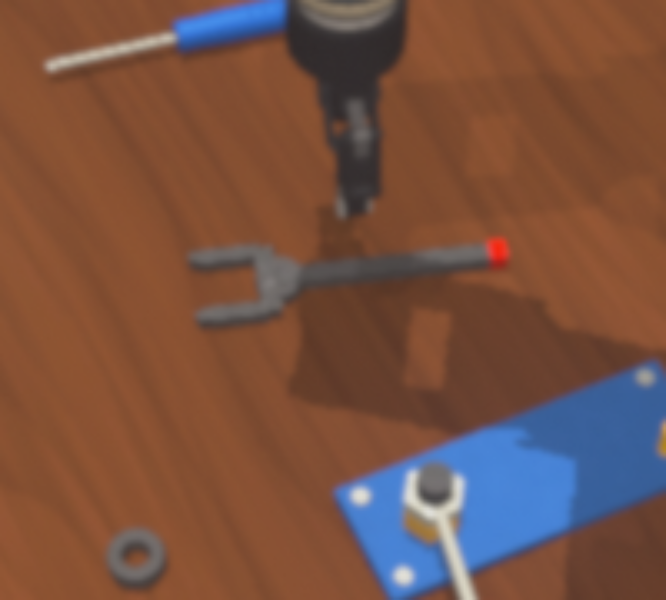

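Gripper stands over the handle (handle from (300,275) to (490,250) in the crop). Go down and grip.

send_rows:
  commands: "85 0.13 -0.48 0.3 0;85 0.13 -0.48 0.5 0;85 0 0 0.6 0;85 0 0 0.6 0;85 0 0 0.6 0;85 0 0 0.6 0;85 0 0 0.6 0;85 0 0 0.5 0;85 0 0 0.3 0;85 0 0 0 0;85 0 0 0 0"

```text
t: 4.4
tcp_pos: [0.5097, -0.1888, 0.0149]
tool_rot: [0.986, -0.168, -0.0, -0.0]
force: [-0.5, -0.4, 0.4]
finger_gap: 0.993
gripper_force: 0.0
```

send_rows:
  commands: "85 0 0 0.15 0;0 0 0 0 0;0 0 0 0 0;0 0 0 0 0;0 0 0 0 0;0 0 0 0 0;0 0 0 0 0;0 0 0 0 0;0 0 0 0 0;0 0 0 0 0;0 0 0 0 0;0 0 0 0 0;0 0 0 0 0"

```text
t: 5.48
tcp_pos: [0.5099, -0.189, 0.0128]
tool_rot: [0.986, -0.168, 0.0, 0.0]
force: [-0.6, 0.4, 5.5]
finger_gap: 0.14
gripper_force: 60.7
```

send_rows:
  commands: "0 0 0 -0.4 0;0 0 0 -0.8 0;0 0 0 -0.8 -0.5;0 0 0 -0.6 -0.8;0 0 0 -0.2 -0.8;0 0 0 0 -0.8;0 0 0 0 -0.8;0 0 0 0 -0.45;0 0 0 0 0;0 0 0 0 0"
  grip_force: 80

```text
t: 6.32
tcp_pos: [0.5093, -0.1887, 0.068]
tool_rot: [1.0, -0.024, -0.001, -0.0]
force: [0.1, 0.3, -3.2]
finger_gap: 0.136
gripper_force: 78.7
```

send_rows:
  commands: "0 -0.22 -0.4 0 0;0 -0.45 -0.8 0 0;0 -0.45 -0.8 0 0;0 -0.45 -0.8 0 0;0 -0.45 -0.8 0 0;0 -0.45 -0.8 0 0;0 -0.45 -0.8 0 0;0 -0.45 -0.8 0 0;0 -0.45 -0.8 0 0;0 -0.45 -0.8 0 0;0 -0.45 -0.8 0 0;0 -0.45 -0.8 0 0;0 -0.22 -0.4 0 0;0 -0.22 -0.4 0 0;0 0 0 0 0;0 0 0 0 0;0 0 0 0 0"

```text
t: 7.73
tcp_pos: [0.4083, 0.0155, 0.0684]
tool_rot: [1.0, -0.024, 0.001, 0.0]
force: [0.6, 0.1, -3.8]
finger_gap: 0.132
gripper_force: 78.7
```

Run:
```python
from h import *
r=readout.sense(); print(r['tcp_pos'],2*np.degrees(np.arctan2(r['tool_rot'][1],r['tool_rot'][0])),r['force'])
s=snap('scene'); cv2.imwrite('pics/g2.png',cv2.resize(cv2.cvtColor(s['pixels'][180:330,300:470],cv2.COLOR_RGB2BGR),(680,600)))
t=snap('top'); cv2.imwrite('pics/g2t.png',t['pixels'][200:330,240:380][...,::-1].repeat(4,0).repeat(4,1))
```

```text
[0.40827371 0.01545282 0.06837666] -2.7124119029148885 [ 0.56652048  0.09527361 -3.76643376]
```

View pics/g2.png

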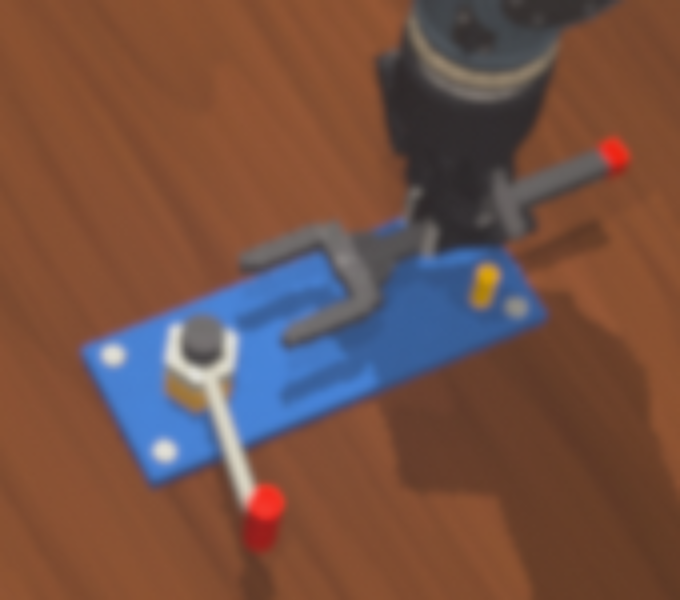

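The spanner is held level, jaw behind the nut: tips at crop (245,263) and (290,335), post at (485,285) clear of the fingers. Lower and compare the jaw with the plate's centre line.

send_rows:
  commands: "0 0 -0.04 0.3 0;0 0 -0.04 0.5 0;0 0 0 0.6 0;0 0 0 0.4 0;0 0 0 0.2 0;0 0 0 0 0;0 0 0 0 0"

```text
t: 8.42
tcp_pos: [0.4071, 0.0176, 0.0281]
tool_rot: [1.0, -0.024, -0.0, -0.0]
force: [0.7, 0.3, -2.9]
finger_gap: 0.133
gripper_force: 78.7
```

Run:
```python
from h import *
r=readout.sense(); print(r['tcp_pos'],2*np.degrees(np.arctan2(r['tool_rot'][1],r['tool_rot'][0])),r['force'])
t=snap('top'); cv2.imwrite('pics/g3t.png',cv2.resize(cv2.cvtColor(t['pixels'][220:320,270:340],cv2.COLOR_RGB2BGR),(420,600),interpolation=cv2.INTER_CUBIC))
s=snap('scene')
s_=cv2.resize(cv2.cvtColor(s['pixels'][220:310,310:450],cv2.COLOR_RGB2BGR),(800,514),interpolation=cv2.INTER_CUBIC); cv2.imwrite('pics/g3.png',s_)
# predicted pixels: jaw tips (ideal grip) and nut corners
u=np.array([.9989,-.0474]);v=np.array([.0474,.9989]); o=r['tcp_pos'][:2]+.08*u; z=r['tcp_pos'][2]-.0128+.012
for a,b in((.024,.0),(.024,.024),(.024,-.024),(-.0214,0)):
    P=[*(o+a*u+b*v),z]; print(a,b,(proj(t,P)-[270,220])*6,(proj(s,P)-[310,220])*5.714)
```

```text
[0.40707875 0.017573   0.02805268] -2.705080074454561 [ 0.68130119  0.25345906 -2.93955326]
0.024 0.0 [203.44291435 234.28703184] [308.83244397 253.39703968]
0.024 0.024 [153.70923792 231.8448218 ] [338.14273415 303.89115493]
0.024 -0.024 [253.18336652 236.72957461] [280.02347424 203.76657105]
-0.0214 0 [198.45969567 328.47106356] [413.95689236 209.65004319]
```

View pics/g3t.png

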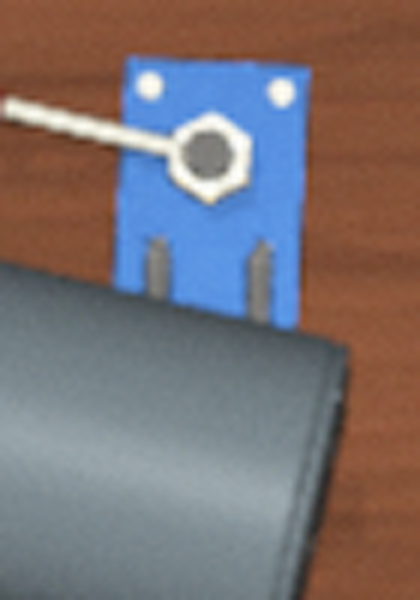

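The tips are at crop (158,240) and (263,242), the nut centre at (209,153) and the plate centred on about 209.5 there, so the spanner sits about 1 mm too far to -y. Cross-check in the scene view.

View pics/g3.png

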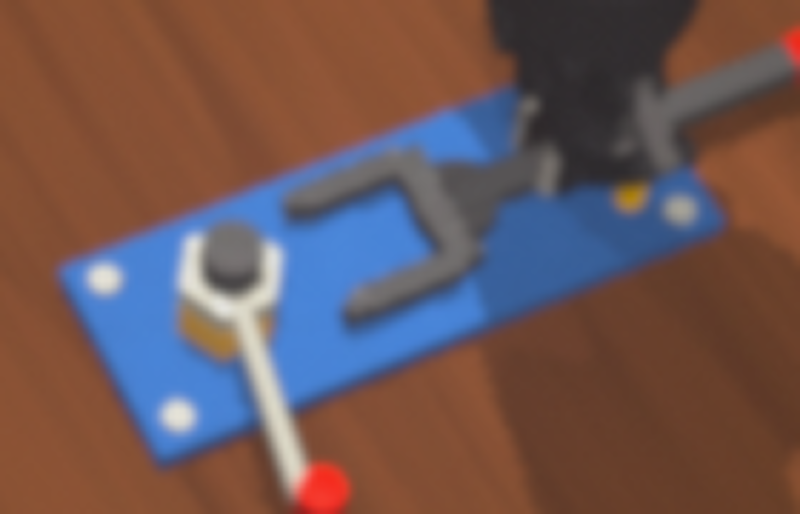

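send_rows:
  commands: "0 0 -0.05 0.1 0;0 0.2 0 0 0;0 0.3 0 0 0;0 0.3 0 0 0;0 0.3 0 0 0;0 0.3 0 0 0;0 0.1 0 0 0;0 0 0 0 0;0 0 0 0 0"

```text
t: 9.27
tcp_pos: [0.437, 0.0173, 0.0263]
tool_rot: [1.0, -0.023, -0.0, -0.0]
force: [-0.8, 0.3, -3.7]
finger_gap: 0.137
gripper_force: 78.7
```

send_rows:
  commands: "0 0.1 0 0 0;0 0.1 0 0 0;0 0.1 0 0 0;0 0.1 0 0 0;0 0 0 0 0"

```text
t: 9.68
tcp_pos: [0.4459, 0.0167, 0.0263]
tool_rot: [1.0, -0.023, 0.001, 0.0]
force: [0.3, 0.3, -3.6]
finger_gap: 0.131
gripper_force: 78.7
```

send_rows:
  commands: "0 0.1 0 0 0;0 0.1 0 0 0;0 0.1 0 0 0;0 0.1 0 0 0;0 0.1 0 0 0;0 0 0 0 0"

```text
t: 10.18
tcp_pos: [0.456, 0.0163, 0.0263]
tool_rot: [1.0, -0.023, 0.001, 0.0]
force: [0.3, 0.5, -4.6]
finger_gap: 0.135
gripper_force: 78.7
```

send_rows:
  commands: "0 0.1 0 0 0;0 0.1 0 0 0;0 0.1 0 0 0;0 0 0 0 0"

```text
t: 10.52
tcp_pos: [0.4619, 0.016, 0.0264]
tool_rot: [1.0, -0.023, 0.001, 0.0]
force: [0.3, 0.9, -3.4]
finger_gap: 0.133
gripper_force: 78.7
```

send_rows:
  commands: "0 0.1 0 0 0;0 0.1 0 0 0;0 0 0 0 0"

```text
t: 10.77
tcp_pos: [0.4659, 0.0158, 0.0264]
tool_rot: [1.0, -0.023, 0.001, 0.0]
force: [-0.2, -0.2, -3.1]
finger_gap: 0.129
gripper_force: 78.7
```

send_rows:
  commands: "0 0.05 0 0 0;0 0.05 0 0 0;0 0 0 0 0"

```text
t: 11.02
tcp_pos: [0.4674, 0.0158, 0.0263]
tool_rot: [1.0, -0.023, 0.0, 0.0]
force: [-0.6, 0.4, -4.5]
finger_gap: 0.135
gripper_force: 78.7
```

send_rows:
  commands: "0 0.05 0 0 0;0 0.05 0 0 0;0 0 0 0 0"

```text
t: 11.27
tcp_pos: [0.4695, 0.0157, 0.0263]
tool_rot: [1.0, -0.023, 0.0, 0.0]
force: [-0.3, 0.3, -3.3]
finger_gap: 0.135
gripper_force: 78.7
```

send_rows:
  commands: "0 0.05 0 0 0;0 0 0 0 0"

```text
t: 11.43
tcp_pos: [0.47, 0.0157, 0.0263]
tool_rot: [1.0, -0.023, -0.0, -0.0]
force: [-0.7, 0.3, -3.7]
finger_gap: 0.131
gripper_force: 78.7
```

send_rows:
  commands: "0 0.05 0 0 0;0 0 0 0 0"

```text
t: 11.6
tcp_pos: [0.4702, 0.0158, 0.0262]
tool_rot: [1.0, -0.023, -0.001, -0.0]
force: [-1.2, -0.8, -3.5]
finger_gap: 0.132
gripper_force: 78.8
```

Run:
```python
from h import *
print(readout.sense()['force'])
s=snap('scene')
cv2.imwrite('pics/g4.png',cv2.resize(cv2.cvtColor(s['pixels'][220:310,310:450],cv2.COLOR_RGB2BGR),(800,514),interpolation=cv2.INTER_CUBIC))
```

```text
[-1.15098637 -0.80632499 -3.54898687]
```

View pics/g4.png

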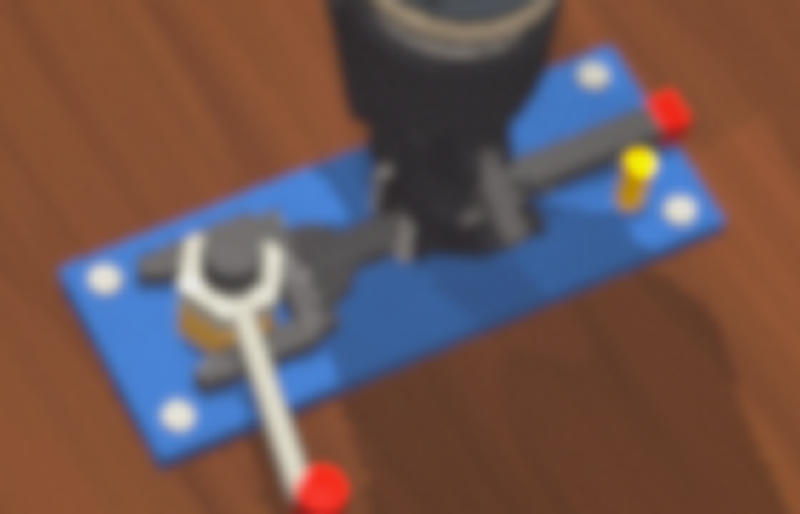

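The jaw surrounds the brass nut, near tip at crop (205,370), and the handle passes on the right side of the post (638,165). Push on to clear contact.

send_rows:
  commands: "0 0.05 0 0 0;0 0.05 0 0 0;0 0 0 0 0"

```text
t: 11.9
tcp_pos: [0.4704, 0.016, 0.0261]
tool_rot: [1.0, -0.023, -0.003, -0.0]
force: [-5.2, -0.8, -1.6]
finger_gap: 0.134
gripper_force: 79.0
```

send_rows:
  commands: "0 0.05 0 0 0;0 0.05 0 0 0;0 0 0 0 0"

```text
t: 12.15
tcp_pos: [0.4705, 0.0161, 0.026]
tool_rot: [1.0, -0.023, -0.005, -0.001]
force: [-8.6, -1.6, -0.4]
finger_gap: 0.134
gripper_force: 79.2
```

Seated against the throat. Relax, lower, release.

send_rows:
  commands: "0 -0.13 0 0 0;0 -0.13 0 0 0;0 0 0 0.04 0;0 0 0 0.03 0;0 0 0 0 0"

```text
t: 12.57
tcp_pos: [0.4701, 0.0157, 0.0249]
tool_rot: [1.0, -0.023, 0.0, -0.0]
force: [-2.2, 0.5, -2.9]
finger_gap: 0.13
gripper_force: 78.8
```

send_rows:
  commands: "40 0 0 0 0;40 0 0 0 0;40 0 0 0 0;40 0 0 0 0;40 0 0 0 0;40 0 0 0 0;40 0 0 0 0;40 0 0 0 0"

```text
t: 13.23
tcp_pos: [0.47, 0.0157, 0.0249]
tool_rot: [1.0, -0.023, 0.0, 0.0]
force: [-0.8, -1.2, 0.4]
finger_gap: 0.467
gripper_force: 0.0
```

send_rows:
  commands: "40 0 0 -0.4 0;40 0 0 -0.8 0;40 0 0 -0.9 0;40 0 0 -0.9 0;40 0 0 -0.9 0;0 0 0 -0.6 0;0 0 0 -0.5 -0.5;0 0.2 -0.3 0 -0.9;0 0.35 -0.55 0 0;0 0.35 -0.55 0 0;0 0.35 -0.55 0 0;0 0.35 -0.55 0 0;0 0.35 -0.55 0 0;0 0.35 -0.55 0 0;0 0.35 -0.55 0 0;0 0.35 -0.55 0 0;0 0.35 -0.55 0 0;0 0.2 -0.3 0 0;0 0 0 0 -0.8;0 0 0 0 -1"

```text
t: 14.9
tcp_pos: [0.5359, 0.1308, 0.1247]
tool_rot: [0.996, 0.09, -0.0, 0.0]
force: [0.0, -0.0, 0.6]
finger_gap: 0.0
gripper_force: 0.0
```

send_rows:
  commands: "0 0 0 0 -1;0 0 0 0 -1;0 0 0 0 -1;0 0 0 0 -1;0 0 0 0 -1;0 0 0 0 -1;0 0 0 0 -1;0 0 0 0 -1;0 0 0 0 -1;0 0 0 0 -1;0 0 0 0 -1;0 0 0 0 -1;0 0 0 0 -1;0 0 0 0 -1;0 0 0 0 -1;0 0 0 0 -1;0 0 0 0 -1;0 0 0 0 -1;0 0 0 0 -1;0 0 0 0 -1"

```text
t: 16.57
tcp_pos: [0.5356, 0.1302, 0.1248]
tool_rot: [0.705, 0.709, -0.0, -0.0]
force: [0.1, 1.0, 0.4]
finger_gap: -0.004
gripper_force: 0.0
```

send_rows:
  commands: "0 0 0 0 -1;0 0 0 0 -1;0 0 0 0 -1;0 0 0 0 -1;0 0 0 0 -1;0 0 0 0 -1;0 0 0 0 -1;0 0 0 0 -1;0 0 0 0 -1;0 0 0 0 -1;0 0 0 0 -1;0 0 0 0 -1;0 0 0 0 -1;0 0 0 0 -1;0 0 0 0 -1;0 0 0 0 -1;0 0 0 0 -1;0 0 0 0 -1;0 0 0 0 -1;0 0 0 0 0"

```text
t: 18.23
tcp_pos: [0.5356, 0.1301, 0.1248]
tool_rot: [0.12, 0.993, -0.0, -0.0]
force: [0.3, -1.4, 0.3]
finger_gap: -0.001
gripper_force: 0.0
```

```bash
cat > st.py <<'E'
from h import *
S0=np.array([.547,.0105])
def st(K=None):
    r=readout.sense(); M=Rotation.from_quat(r['tool_rot']).as_matrix(); p=r['tcp_pos']; d=p[:2]-S0
    print('t',r['t'],'tcp',p.round(4),'yaw',np.degrees(np.arctan2(M[1,0],M[0,0])).round(2),'q6',r['q'][5].round(2),'force tool',(M.T@r['force']).round(2),'rad tool xy',(M[:2,:2].T@d).round(4))
    return r,M
if __name__=='__main__': st()
E
python3 - <<'E'
from st import *
r,M=st()
s=snap('scene'); m=masks(s,'scene')
for c in m['red']+m['yellow']: print(c[0],c[1].round(1))
cv2.imwrite('pics/g5.png',cv2.resize(cv2.cvtColor(s['pixels'][210:330,300:460],cv2.COLOR_RGB2BGR),(800,600),interpolation=cv2.INTER_CUBIC))
E
```

```text
t 18.2333 tcp [0.5356 0.1301 0.1248] yaw 166.18 q6 -1.29 force tool [-0.62 -1.28 -0.25] rad tool xy [0.0396 0.1135]
109 [365.7 309.1]
18 [421.2 250.2]
```

View pics/g5.png

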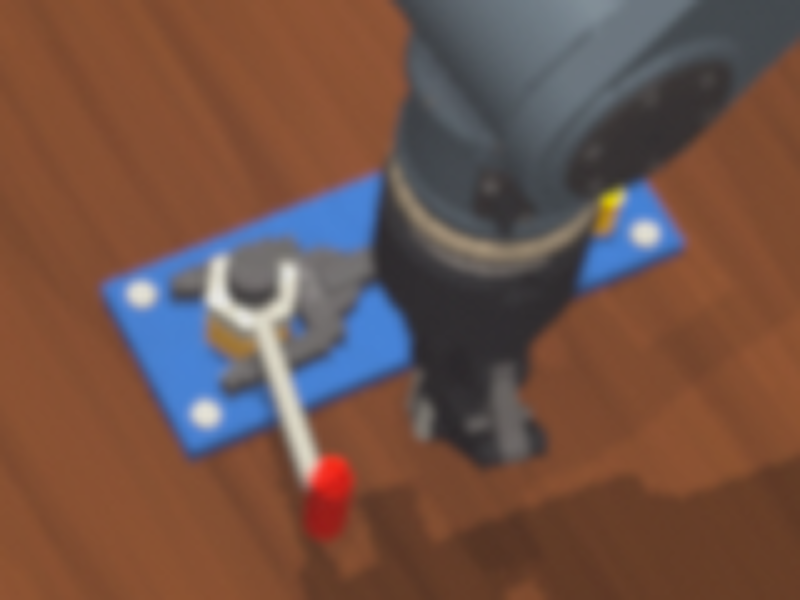

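The spanner stayed home on the nut with the lever unmoved (knob at scene (365.7,309.1)). Now lower behind the knob.

send_rows:
  commands: "0 0 -0.08 0.3 0;0 0 -0.09 0.6 0;0 0 0 0.7 0;0 0 0 0.7 0;0 0 0 0.5 0;0 0 0 0.3 0;0 0 0 0 0;0 0 0 0 0"

```text
t: 18.95
tcp_pos: [0.5347, 0.1266, 0.0627]
tool_rot: [0.121, 0.993, -0.0, -0.0]
force: [0.3, -0.5, 0.7]
finger_gap: -0.0
gripper_force: 0.0
```

send_rows:
  commands: "0 -0.3 0 0 0;0 -0.3 0 0 0;0 -0.3 0 0 0;0 -0.15 0 0 0;0 0 0 0 0"

```text
t: 19.37
tcp_pos: [0.5566, 0.1214, 0.0633]
tool_rot: [0.121, 0.993, 0.0, 0.001]
force: [-0.3, 0.7, 1.1]
finger_gap: -0.001
gripper_force: 0.0
```

```bash
python3 st.py
```

```text
t 19.3667 tcp [0.5566 0.1214 0.0633] yaw 166.08 q6 -1.31 force tool [ 0.49  0.55 -1.06] rad tool xy [0.0174 0.1099]
```

send_rows:
  commands: "0 -0.077 0.012 0 0.2;0 -0.077 0.012 0 0.2;0 -0.077 0.012 0 0.2;0 -0.077 0.012 0 0.2;0 -0.077 0.012 0 0.2;0 -0.077 0.012 0 0.2;0 -0.077 0.012 0 0.2;0 -0.077 0.012 0 0.2;0 -0.077 0.012 0 0.2;0 -0.077 0.012 0 0.2"

```text
t: 20.2
tcp_pos: [0.5702, 0.1195, 0.0628]
tool_rot: [0.191, 0.982, 0.0, -0.001]
force: [-2.0, 2.6, 0.5]
finger_gap: 0.0
gripper_force: 1.4
```

send_rows:
  commands: "0 -0.077 0.012 0 0.2;0 -0.077 0.012 0 0.2;0 -0.077 0.012 0 0.2;0 -0.077 0.012 0 0.2;0 -0.077 0.012 0 0.2;0 -0.077 0.012 0 0.2;0 -0.077 0.012 0 0.2;0 -0.077 0.012 0 0.2;0 -0.077 0.012 0 0.2;0 -0.077 0.012 0 0.2"

```text
t: 21.03
tcp_pos: [0.5837, 0.1159, 0.0626]
tool_rot: [0.259, 0.966, 0.0, -0.002]
force: [-4.3, 4.9, 1.5]
finger_gap: -0.001
gripper_force: 3.4
```

Run:
```python
from st import *
st(); s=snap('scene'); m=masks(s,'scene')
for c in m['red']+m['yellow']: print(c[0],c[1].round(1))
```

```text
t 21.0333 tcp [0.5837 0.1159 0.0626] yaw 150.01 q6 -1.04 force tool [ 6.2   2.04 -1.52] rad tool xy [0.0209 0.1096]
35 [429.2 242.8]
99 [350.3 311.1]
44 [421. 249.]
```

The knob moved to scene (350.3,311.1) and the handle's red end (429,243) now lies by the post (421,249). Drag is about 6 N, so continue in short arcs.

send_rows:
  commands: "0 -0.115 0.02 0 0.3;0 -0.115 0.02 0 0.3;0 -0.115 0.02 0 0.3;0 -0.115 0.02 0 0.3;0 -0.115 0.02 0 0.3;0 -0.115 0.02 0 0.3"

```text
t: 21.58
tcp_pos: [0.5968, 0.1104, 0.0626]
tool_rot: [0.319, 0.948, 0.0, -0.002]
force: [-4.7, 5.7, 1.5]
finger_gap: 0.001
gripper_force: 3.4
```

send_rows:
  commands: "0 -0.115 0.02 0 0.3;0 -0.115 0.02 0 0.3;0 -0.115 0.02 0 0.3;0 -0.115 0.02 0 0.3"

```text
t: 21.92
tcp_pos: [0.6051, 0.1059, 0.0626]
tool_rot: [0.358, 0.934, 0.0, -0.002]
force: [-3.3, 5.4, 1.2]
finger_gap: 0.003
gripper_force: 3.4
```

```bash
python3 st.py
```

```text
t 21.9167 tcp [0.6051 0.1059 0.0626] yaw 137.99 q6 -0.85 force tool [ 6.08  1.84 -1.22] rad tool xy [0.0207 0.1098]
```

send_rows:
  commands: "0 -0.115 0.02 0 0.3;0 -0.115 0.02 0 0.3;0 -0.115 0.02 0 0.3;0 -0.115 0.02 0 0.3"

```text
t: 22.25
tcp_pos: [0.6129, 0.1007, 0.0625]
tool_rot: [0.397, 0.918, 0.0, -0.002]
force: [-4.3, 6.0, 1.3]
finger_gap: 0.001
gripper_force: 3.3
```

```bash
python3 st.py
```

```text
t 22.25 tcp [0.6129 0.1007 0.0625] yaw 133.19 q6 -0.77 force tool [ 7.32  0.96 -1.3 ] rad tool xy [0.0207 0.1098]
```

send_rows:
  commands: "0 -0.115 0.02 0 0.3;0 -0.115 0.02 0 0.3;0 -0.115 0.02 0 0.3"

```text
t: 22.5
tcp_pos: [0.6185, 0.0964, 0.0625]
tool_rot: [0.426, 0.905, 0.0, -0.002]
force: [-3.6, 5.4, 2.1]
finger_gap: 0.002
gripper_force: 3.3
```

```bash
python3 st.py
```

```text
t 22.5 tcp [0.6185 0.0964 0.0625] yaw 129.59 q6 -0.72 force tool [ 6.48  0.67 -2.06] rad tool xy [0.0207 0.1098]
```

send_rows:
  commands: "0 -0.115 0.02 0 0.3;0 -0.115 0.02 0 0.3;0 -0.115 0.02 0 0.3"

```text
t: 22.75
tcp_pos: [0.6234, 0.0921, 0.0625]
tool_rot: [0.454, 0.891, 0.0, -0.002]
force: [-5.1, 6.9, 0.5]
finger_gap: -0.0
gripper_force: 4.2
```

```bash
python3 st.py
```

```text
t 22.75 tcp [0.6234 0.0921 0.0625] yaw 125.98 q6 -0.66 force tool [ 8.57 -0.12 -0.5 ] rad tool xy [0.0212 0.1098]
```

send_rows:
  commands: "0 -0.115 0.02 0 0.3;0 -0.115 0.02 0 0.3"

```text
t: 22.92
tcp_pos: [0.6262, 0.0895, 0.0624]
tool_rot: [0.473, 0.881, 0.0, -0.003]
force: [-5.7, 9.3, 1.4]
finger_gap: 0.0
gripper_force: 5.1
```

```bash
python3 st.py
```

```text
t 22.9167 tcp [0.6262 0.0895 0.0624] yaw 123.56 q6 -0.62 force tool [10.9   0.35 -1.31] rad tool xy [0.022  0.1097]
```

send_rows:
  commands: "0 -0.115 0.02 0 0.3;0 -0.115 0.02 0 0.3"

```text
t: 23.08
tcp_pos: [0.6289, 0.0868, 0.0623]
tool_rot: [0.491, 0.871, 0.001, -0.004]
force: [-6.1, 10.5, 2.1]
finger_gap: -0.005
gripper_force: 6.0
```

```bash
python3 st.py
```

```text
t 23.0833 tcp [0.6289 0.0868 0.0623] yaw 121.15 q6 -0.59 force tool [12.16  0.24 -2.  ] rad tool xy [0.0229 0.1096]
```

send_rows:
  commands: "0 -0.115 0.02 0 0.3;0 -0.115 0.02 0 0.3;0 0 0 0 0"

```text
t: 23.33
tcp_pos: [0.6317, 0.0837, 0.0622]
tool_rot: [0.509, 0.861, 0.001, -0.004]
force: [-5.7, 10.7, 1.9]
finger_gap: 0.005
gripper_force: 6.2
```

```bash
python3 st.py
```

```text
t 23.3333 tcp [0.6317 0.0837 0.0622] yaw 118.75 q6 -0.55 force tool [12.14  0.17 -1.76] rad tool xy [0.0234 0.1095]
```

send_rows:
  commands: "0 -0.115 0.02 0 0.3;0 -0.115 0.02 0 0.3;0 0 0 0 0;0 0 0 0 0"

```text
t: 23.67
tcp_pos: [0.6343, 0.0808, 0.0622]
tool_rot: [0.527, 0.85, 0.001, -0.004]
force: [-6.3, 13.4, 1.9]
finger_gap: -0.004
gripper_force: 7.1
```

```bash
python3 st.py
```

```text
t 23.6667 tcp [0.6343 0.0808 0.0622] yaw 116.39 q6 -0.52 force tool [14.83  0.29 -1.76] rad tool xy [0.0242 0.1094]
```

send_rows:
  commands: "0 -0.09 0.016 0 0.23;0 -0.09 0.016 0 0.23;0 0 0 0 0;0 0 0 0 0;0 0 0 0 0;0 0 0 0 0"

```text
t: 24.17
tcp_pos: [0.6362, 0.0784, 0.0622]
tool_rot: [0.541, 0.841, 0.001, -0.005]
force: [-6.5, 14.0, 1.0]
finger_gap: -0.002
gripper_force: 7.6
```

```bash
python3 st.py
```

```text
t 24.1667 tcp [0.6362 0.0784 0.0622] yaw 114.55 q6 -0.49 force tool [15.45 -0.1  -0.89] rad tool xy [0.0246 0.1093]
```

send_rows:
  commands: "0 -0.07 0.012 0 0.18;0 0 0 0 0;0 0 0 0 0;0 0 0 0 0;0 0 0 0 0;0 0 0 0 0;0 0 0 0 0"

```text
t: 24.75
tcp_pos: [0.6369, 0.0774, 0.0622]
tool_rot: [0.546, 0.838, 0.001, -0.005]
force: [-6.1, 14.4, 1.8]
finger_gap: 0.004
gripper_force: 7.9
```

```bash
python3 st.py
```

```text
t 24.75 tcp [0.6369 0.0774 0.0622] yaw 113.83 q6 -0.48 force tool [15.65  0.28 -1.67] rad tool xy [0.0249 0.1093]
```

send_rows:
  commands: "0 0.1 0 0 0;0 0.15 0 0 0;0 0.2 0 0 0;0 0.3 0 0 0;0 0.5 0 0 0;0 0.7 0 0 0;0 0.4 0 0 0;0 0 0 -0.4 0;0 0 0 -0.8 0;0 0 0 -0.9 0;0 0 0 -0.9 0;0 0 0 -0.9 0;0 0 0 -0.9 0;0 0 0 -0.6 0;0 0.5 0.5 -0.3 0;0 0.8 0.8 0 0;0 0.8 0.8 0 0;0 0.8 0.8 0 0;0 0.4 0.4 0 0;0 0 0 0 0"

```text
t: 26.42
tcp_pos: [0.6555, 0.2048, 0.1771]
tool_rot: [0.544, 0.839, 0.001, 0.001]
force: [0.1, 0.3, 0.3]
finger_gap: -0.002
gripper_force: 0.0
```

Run:
```python
from st import *
st(); s=snap('scene'); m=masks(s,'scene')
for c in m['red']+m['yellow']: print(c[0],c[1].round(1))
cv2.imwrite('pics/g6.png',cv2.resize(cv2.cvtColor(s['pixels'][200:350,270:470],cv2.COLOR_RGB2BGR),(800,600),interpolation=cv2.INTER_CUBIC))
```

```text
t 26.4167 tcp [0.6555 0.2048 0.1771] yaw 114.1 q6 -0.28 force tool [ 0.22  0.25 -0.35] rad tool xy [0.1331 0.1784]
112 [322.4 302.9]
```

View pics/g6.png

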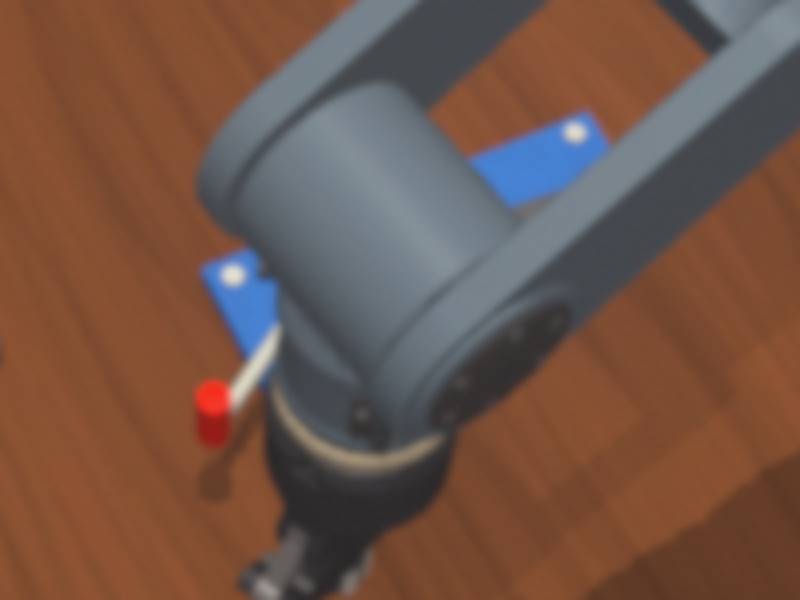

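The knob stays turned at scene (322,303) and the arm is clear of everything; the arm hides the spanner in this view.

```bash
python3 -c "from station import sign_off; print(sign_off())"
```

```text
the job is handed in; nothing more can be done
None
```

The job is handed in: the spanner was let go on the lower brass nut, then the knob was pushed clockwise to about 16 N for half a second and the arm taken clear; the lever stayed turned, but the arm hid the spanner and nut in the last picture, so their final position was not checked and no verdict came back.

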